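# Fit the juicing cone on the citrus press and hold the starter down

### The job

The citrus press at the tasting bar (unplugged) needs its cone fitted and its press-to-start action tried. Pick up the large orange juicing cone, turn it until the cross-shaped socket under it meshes with the four-bladed steel spindle in the middle of the white press, slide it fully home, then push it straight down against the spring as far as it goes. Finish while still gripping the cone and keeping it pressed down, and leave the small yellow cone and everything else on the counter undisturbed.

Things in the scene. Friction and masses are not known exactly. Their poses are not given: they have to be found in the camera images.
- cone_mid (a point): Grip centre of the large orange juicing cone (loose, about 140 g, upright on the counter): on its axis, 30 mm above its underside. Round flange 66 mm across, 6 mm thick; square collar 36 mm across its flats from 6 to 40 mm height (grip here, any two opposite sides); ribbed dome up to 68 mm. Axes: z up, x and y square to the collar's flats.
- cone_socket (a point): Centre of the cone's underside, axes as cone_mid: mouth of the cross-shaped socket, open below, 20 mm deep, of two crossing slots 10.5 mm wide and 25 mm long that run along x and y (parallel to the collar's sides), so it meshes at every quarter turn.
- press_axis (a point): White round citrus press, fixed: centre of its shallow tray floor, 98 mm above the counter. Rim 160 mm wide, 110 mm above the counter. A short steel spout reaches 103 mm out from the axis, along this point's -x, roughly towards the robot. Its angle does not tell the spindle's.
- drive_tip (a point): Top centre of the press's upright steel spindle, 132 mm above the counter: two crossed blades 7 mm thick, 22 mm long, rounded tops, 34 mm above the tray floor. Axes: z up, blades along x and y. Fully home, cone_mid is 10 mm above this point; unmeshed about 30 mm. The spindle is stiff to turn (0.5 N m); its angle differs at each start. It sinks as the starter is pressed.
- starter (a joint): Press-to-start travel of the spindle: 0 up, 0.006 m fully down (hard stop). A spring pushes it up: it begins to give at 6 N of downward push and needs 12 N at the stop; the cone's own weight does not move it.
- lemon_mid (a point): Small yellow juicing cone (loose, 90 g), not to be used: on its axis, 25 mm above its underside; flange 54 mm across, square collar 30 mm, 55 mm tall.
- corkscrew: Folded waiter's corkscrew, red, 115 x 20 x 14 mm, loose, lying roughly along x on the counter; origin under its centre.
- stopper: Cork bottle stopper with a steel cap, 25 mm wide, 40 mm tall, loose, standing; origin under its centre.
- glass_a: Stemmed tasting glass, 66 mm wide, 155 mm tall, loose, at the back; origin at the centre of its foot.
- glass_b: A second tasting glass like glass_a.
- jug: White stoneware jug with dark purple rim and handle, about 112 mm wide, 165 mm tall, loose, at the left; origin under its centre.
- wine: Green wine bottle, 74 mm wide, 300 mm tall, loose, standing at the far left; origin under its centre.
Not all that is in view belongs to the job. There is more than one size of the part that bears cone_mid; the job needs the middle-sized.

How it is judged:
By the outcome, as a careful person would: the job done as asked, in the order asked, and still so for the second after the job is handed in, while the arm keeps its last pose, push and grip.
It also fails if it takes over 45 s, if anything falls off the work surface, if the arm or the gripper's body presses on something with over 40 N, if the wrist force passes 120 N, or if a joint passes its speed limit or range.

### The arm

A 6-joint arm with a two-finger parallel gripper is mounted at the origin on the work surface. World frame = base frame: x ahead of the robot, y to its left, z up, the work surface at z = 0. Lengths are in m, angles in rad, forces in N, time in s.
With the tool pointing down it reaches from about 0.35 to 0.975 m from the base axis. Payload 4.9 kg.
Tool frame: the origin (TCP) lies midway between the tips of the shut fingers; the grasp point (between the pads) lies 19 mm behind it; z points along the fingers, y is the line along which they close (so a half turn about z gives the same grasp; the last joint's range is limited). The gripper opens to 85 mm and grips with 20 to 120 N. Pads are 22 mm wide; open, the fingers measure 114 mm over their backs; the gripper's body (76 mm by 85 mm) begins 54 mm behind the grasp point. The pads swing forward as they close: fully open they stand 13 mm farther back than shut.
Start: joints at [1.011, 0.053, 1.613, -0, 1.476, -0.119], TCP at [0.267, 0.565, 0.231] pointing down, gripper open.
Joint ranges: [-3.01, 3.01], [-1.01, 2.22], [0.06, 2.58], [-1.02, 4.17], [0.09, 2.62], [-3.14, 3.14]. Speed limits (rad/s): [2.57, 2.57, 3.14, 3.14, 3.14, 3.14].

### API

Orientations are given as a unit quaternion [w, x, y, z].
In Python, from plant import * gives the robot as it stands.
- The arm moves only by the tool jog_arm, never from a script. Its argument "targets" is a list of rows, each a list of 3 entries, a list of its own where there are three numbers: the shift along the tool's x, y, z in units of 25 mm (1.0 is 25 mm), then the turn, a rotation vector about the tool's x, y, z in units of 8 degrees (1.0 is 8 degrees), then the opening in per cent of the stroke, from 0 (shut) to 100 (fully open). A call has 1 to 8 rows; each row is the pose to reach, as a shift and turn from the pose commanded when the call began, along the tool's axes at that moment; what a row does not reach only later rows make up. A row lasts 1/8 s, in which the tool goes at most 62.5 mm and 10.7 degrees, less where a joint would pass 70% of its speed; a pose out of reach is approached as far as the arm can. A call with a gripper value outside its range is refused whole. The fingers move at their own pace and stop on an object; the grip force is fixed at half the most. Time passes only in rows, so rows that repeat a pose let the fingers close. It gives the time, the measured TCP pose, the force, the opening and the grip force at its end, in the units of the state.
- state(): the state, without advancing time (a new reading comes with each control period).
- grab_frame(name): name is "scene" or "top" or "wrist"; returns (picture, depth): 400x640x3 uint8, red, green, blue; 400x640 float32, m along the optical axis (not along the pixel's ray), 0 where there is no reading.
- camera_params(name): a dict with "fovy" (degrees; the focal length in pixels is half the picture's height over the tangent of half this angle, whatever the lens; pixels are square), "cx", "cy" (the principal point, pixels), "dist" ([k1, k2, p1, p2, k3] as OpenCV has them; the pictures are not rectified), "rvec" (rotation vector, rad) and "tvec" (3), from world to camera coordinates, as OpenCV has them; the wrist camera has in their place "hand_eye" (4x4, takes a point from camera to tool coordinates, whose origin is the TCP and whose axes are the flange's). Camera axes: x right, y down, z forward; pixel columns grow to the right and rows downward; lengths in m; the calibration is good to about 2 mm. A picture is of the moment at which its call begins: read the wrist's pose just before it. camera_params takes no time and is no camera call.
- job_done(): hands the job in; it is judged then, once.
The state is a dict: "time": time; "joint_pos": joint angles; "joint_vel": joint speeds; "joint_efforts": joint torques, N m; "tool_pos": TCP position; "tool_rot": TCP orientation; "contact_force": force on the tool from outside, world axes, zero at the start; "ft_torque": the same for the moment, N m; "gripper_width": opening from 0.0 (shut) to 1.0 (fully open); "grasp_force": force on a finger pad.
Only numpy, scipy, OpenCV 4.12 (cv2) and the standard library are available. Lean on these libraries where they do the work, as an engineer would, in place of code of your own. Each camera call takes 0.05 s, during which the arm holds its last target. There are 200 camera calls.

## Working session

There is one attempt and no reset: what is moved stays moved. The work goes in short steps, Python scripts to look and compute and a tool call to move; the robot and the scene stay as the last step left them, time stands still between calls to the robot, and variables do not carry over. Pictures are saved under pics/ and viewed, at most 10 in all, crops included, and the job is handed in when it is done.

Besides the shell and the picture viewer there is one more tool, called after "Emit:" as a command line: name --argument value ..., lists and objects as JSON in quotes. jog_arm: Moves the arm, as the interface text tells. Its arguments: {"type":"object","properties":{"targets":{"type":"array"}},"required":["targets"]}

```bash
mkdir -p pics; ls; cat > h.py <<'E'
from plant import *
import numpy as np, cv2
from scipy.spatial.transform import Rotation as R
def cam(n):
    p=camera_params(n); f=200/np.tan(np.radians(p["fovy"]/2))
    K=np.array([[f,0,p["cx"]],[0,f,p["cy"]],[0,0,1.]]); d=np.array(p["dist"],float)
    if "hand_eye" in p:
        s=state(); T=np.eye(4); q=s["tool_rot"]; T[:3,:3]=R.from_quat([q[1],q[2],q[3],q[0]]).as_matrix(); T[:3,3]=s["tool_pos"]
        T=T@np.array(p["hand_eye"])
    else:
        W=np.eye(4); W[:3,:3]=cv2.Rodrigues(np.array(p["rvec"],float))[0]; W[:3,3]=np.ravel(p["tvec"]); T=np.linalg.inv(W)
    return K,d,T
def shot(n,name):
    c=cam(n); im,dp=grab_frame(n)
    cv2.imwrite(f"pics/{name}.png",im[:,:,::-1]); np.savez(f"{name}.npz",im=im,dp=dp,K=c[0],d=c[1],T=c[2]); return im,dp,c
def load(name):
    z=np.load(name+".npz"); return z["im"],z["dp"],(z["K"],z["d"],z["T"])
def cloud(dp,c):
    K,d,T=c; v,u=np.mgrid[:400,:640]; n=cv2.undistortPoints(np.stack([u,v],-1).reshape(-1,1,2).astype(float),K,d).reshape(400,640,2)
    P=np.dstack([n*dp[...,None],dp]); return P@T[:3,:3].T+T[:3,3]
E
python3 - <<'E'
from h import *
print(state())
a=shot("scene","s0")[0]; b=shot("top","t0")[0]; c=shot("wrist","w0")[0]
for n in("s0","t0","w0"):
    im,dp,c=load(n); print(n,c[2].round(3).tolist()); 
E
```

```text
pics
{'time': 0.0, 'joint_pos': array([ 1.01102794e+00,  5.33890729e-02,  1.61432287e+00, -3.53660276e-06,
        1.47598858e+00, -1.18970321e-01]), 'joint_vel': array([ 0.0001696 , -0.00086626, -0.00013309,  0.00041723, -0.00095921,
        0.00209048]), 'joint_efforts': array([ 4.38031439e-04, -3.93690491e+01, -3.70175207e+01, -8.25811594e-05,
        7.19795848e-03,  1.47095068e-05]), 'tool_pos': array([0.26630876, 0.56472488, 0.2300258 ]), 'tool_rot': array([-3.49187023e-04,  2.18618732e-01,  9.75809786e-01, -9.94408920e-04]), 'contact_force': array([-0.12764693,  0.22509318, -0.19998593]), 'ft_torque': array([-0.01929251, -0.0359397 ,  0.02305003]), 'grasp_force': 0.0, 'gripper_width': 0.9936410549656061}
s0 [[-0.365, 0.638, -0.678, 1.477], [0.931, 0.237, -0.278, 0.431], [-0.016, -0.733, -0.68, 0.975], [0.0, 0.0, 0.0, 1.0]]
t0 [[0.002, -0.997, 0.075, 0.496], [-1.0, -0.002, -0.001, 0.099], [0.001, -0.075, -0.997, 1.281], [0.0, 0.0, 0.0, 1.0]]
w0 [[0.427, 0.869, 0.25, 0.203], [0.904, -0.41, -0.12, 0.595], [-0.001, 0.277, -0.961, 0.373], [0.0, 0.0, 0.0, 1.0]]
```

View pics/t0.png

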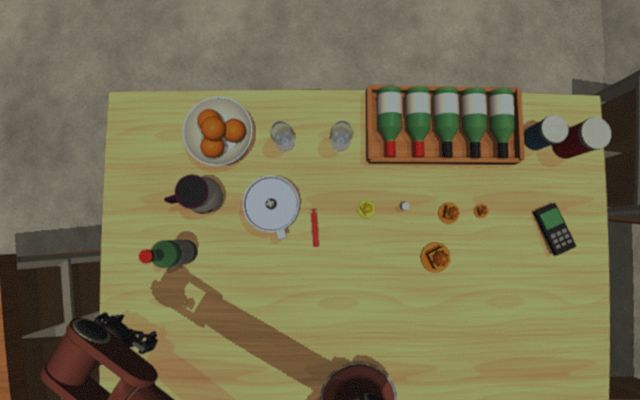

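View pics/s0.png

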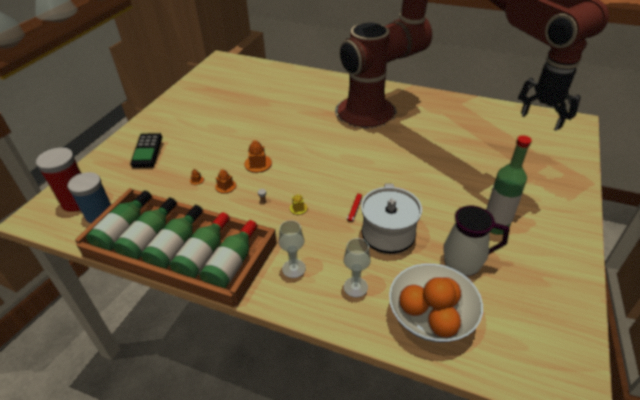

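The top view shows three orange cones at (435,257), (449,212) and (481,211), a yellow one at (366,209), and the press at (271,204). I'll measure the flanges to find the one that is 66 mm across and 68 mm tall.

```bash
python3 - <<'E'
from h import *
im,dp,c=load("t0"); P=cloud(dp,c); hsv=cv2.cvtColor(im,cv2.COLOR_RGB2HSV)
for n,(u,v) in dict(A=(435,257),B=(449,212),C=(481,211),Y=(366,209)).items():
    w=24; s=np.s_[v-w:v+w,u-w:u+w]; Q=P[s].reshape(-1,3); D=np.hypot(*(Q[:,:2]-P[v,u,:2]).T)
    m=(Q[:,2]>0.0035)&(D<.06); q=Q[m]; 
    ctr,(a,b),_=cv2.minAreaRect(q[q[:,2]<.02][:,:2].astype(np.float32))
    h=q[q[:,2]>.012]
    print(n,ctr,a,b,"top",np.percentile(q[:,2],99),q[:,2].max(),"collar",h[:,:2].mean(0),np.ptp(h[:,:2],axis=0))
print("table z",np.median(P[290:310,430:500,2]))
Q=P[170:245,235:310].reshape(-1,3); m=(Q[:,2]>.1)&(Q[:,2]<.118)
ring=Q[m]; print("press",cv2.minEnclosingCircle(ring[:,:2].astype(np.float32)),ring[:,:2].mean(0))
m=(Q[:,2]>.12); print("spin",Q[m].mean(0),m.sum(),Q[m].max(0))
cr=[cv2.resize(im[y-30:y+30,x-40:x+40],(390,292),interpolation=cv2.INTER_CUBIC) for x,y in((445,240),(460,212),(366,209),(271,204))]
o=np.vstack([np.hstack(cr[:2]),np.hstack(cr[2:])]); cv2.imwrite("pics/crop0.png",o[:,:,::-1])
E
```

```text
A (0.4258166253566742, -0.21698559820652008) 0.11653894931077957 0.10884476453065872 top 0.09507004452165141 0.09956295567019358 collar [ 0.42716839 -0.22554688] [0.08714242 0.08551553]
B (0.5608664751052856, -0.26545363664627075) 0.11244131624698639 0.11461342871189117 top 0.06860707429579467 0.07152798744086586 collar [ 0.56108584 -0.27096894] [0.04355302 0.04138958]
C (0.5642610788345337, -0.3690626323223114) 0.11331240087747574 0.11402840912342072 top 0.04758225919618885 0.048688014286559333 collar [ 0.56778788 -0.37292172] [0.02813687 0.023798  ]
Y (0.5687566995620728, -0.017791099846363068) 0.1126813143491745 0.11254426091909409 top 0.05823210653928833 0.060286146359206594 collar [ 0.57264556 -0.0227399 ] [0.04331339 0.04845077]
table z 0.0006611796988487129
press ((0.570206880569458, 0.24978132545948029), 0.09137101471424103) [0.57857454 0.25347914]
spin [0.55406021 0.20305406 0.50163672] 59 [0.59135093 0.26260003 1.28079722]
```

View pics/crop0.png

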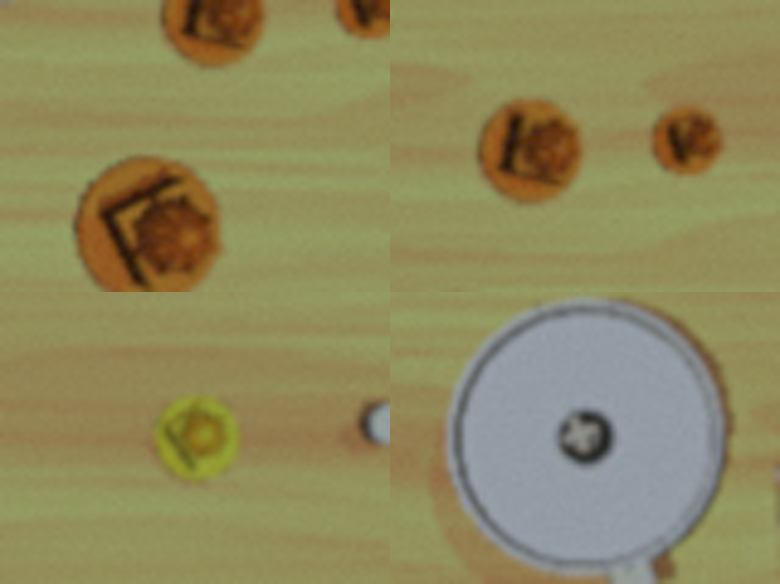

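B is the cone to use: its height is 68.6 mm, against 95 mm for A and 48 mm for C. It sits at about (0.561, -0.268), and the crop shows it intact. The press is at about (0.57, 0.25). I'll look at the spindle first, swinging clear of the bottle.

Emit:
jog_arm --targets '[[[-5.8,-6.3,-2.8],[0,0,0],100],[[-5.8,-6.3,-2.8],[0,0,0],100],[[-5.8,-6.3,-2.8],[0,0,0],100],[[-16.4,-6.2,-1.2],[0,0,0],100],[[-16.4,-6.2,-1.2],[0,0,0],100],[[-16.4,-6.2,-1.2],[0,0,0],100],[[-16.4,-6.2,-1.2],[0,0,0],100],[[-16.4,-6.2,-1.2],[0,0,0],100]]'

```text
time: 1.15
tool_pos: [0.5731, 0.2482, 0.2602]
tool_rot: [-0.0, 0.22, 0.976, -0.0]
contact_force: [1.1, 0.4, -0.1]
gripper_width: 1.0
grasp_force: 0.0
```

```bash
python3 - <<'E'
from h import *
s=state(); print(s["time"],s["tool_pos"],s["tool_rot"])
im,dp,c=shot("wrist","w1"); P=cloud(dp,c)
m=(P[...,2]>.12)&(P[...,2]<.14)&(dp>0); v,u=np.nonzero(m); print(len(u),u.min(),u.max(),v.min(),v.max())
q=P[m]; ok=np.hypot(*(q[:,:2]-np.median(q[:,:2],0)).T)<.02; q=q[ok]; print(q.mean(0),np.median(q,0),np.ptp(q,axis=0), cv2.minEnclosingCircle(q[:,:2].astype(np.float32)))
uc,vc=int(np.median(u)),int(np.median(v)); uc=np.clip(uc,80,560);vc=np.clip(vc,60,340); print(uc,vc)
cv2.imwrite("pics/w1c.png",cv2.resize(im[vc-60:vc+60,uc-80:uc+80],(800,600),interpolation=cv2.INTER_CUBIC)[:,:,::-1])
E
```

```text
1.15 [0.57305418 0.24816569 0.26023986] [-4.92449659e-04  2.19552644e-01  9.75600472e-01 -3.35038566e-04]
3774 321 639 58 364
[0.60800713 0.42018136 0.13059388] [0.60709516 0.41996629 0.13108135] [0.03983233 0.01049467 0.01965279] ((0.6100504994392395, 0.4238583743572235), 0.020008254796266556)
529 169
```

View pics/w1c.png

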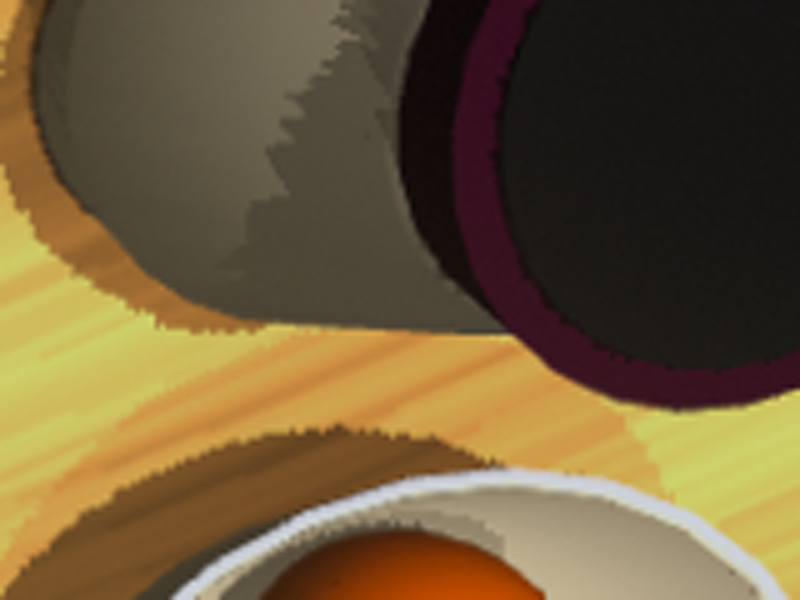

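That crop landed on the jug and bowl. I'll restrict the selection to the press area.

```bash
python3 - <<'E'
from h import *
im,dp,c=load("w1"); P=cloud(dp,c); D=np.hypot(P[...,0]-.572,P[...,1]-.25)
m=(P[...,2]>.12)&(P[...,2]<.14)&(dp>0)&(D<.03); v,u=np.nonzero(m); q=P[m]
print(len(q),q.mean(0),q[:,2].max(),cv2.minEnclosingCircle(q[:,:2].astype(np.float32)))
top=q[q[:,2]>.127]; print(len(top),top.mean(0),cv2.minEnclosingCircle(top[:,:2].astype(np.float32)))
r=(P[...,2]>.106)&(P[...,2]<.114)&(D<.1)&(D>.06); print("rim",cv2.minEnclosingCircle(P[r][:,:2].astype(np.float32)))
f=(D>.02)&(D<.06)&(dp>0); print("floor",np.median(P[f][:,2]))
# ortho rectified top at z=.130: 0.125mm/px
K,d,T=c; W=np.linalg.inv(T); n=500; g=np.linspace(-.03,.03,n)
X,Y=np.meshgrid(.572+g,.25+g,indexing='ij'); o=np.stack([X,Y,np.full_like(X,.131)],-1).reshape(-1,3)
px=cv2.projectPoints(o,cv2.Rodrigues(W[:3,:3])[0],W[:3,3],K,d)[0].reshape(n,n,2).astype(np.float32)
img=cv2.remap(im,px[...,0],px[...,1],cv2.INTER_CUBIC)[::-1,::-1]
cv2.imwrite("pics/ortho1.png",img[:,:,::-1])
E
```

```text
382 [0.58127049 0.2538329  0.12962408] 0.13356846155034413 ((0.5824840068817139, 0.25354722142219543), 0.011538991704583168)
326 [0.58173629 0.25366998 0.13062202] ((0.582554042339325, 0.25355836749076843), 0.011477398686110973)
rim ((0.5829702615737915, 0.25324493646621704), 0.07968149334192276)
floor 0.3230606300008496
```

View pics/ortho1.png

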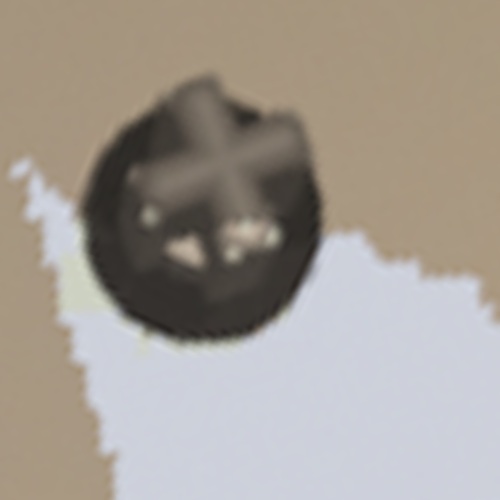

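```bash
python3 - <<'E'
from h import *
from scipy.optimize import minimize
im,dp,c=load("w1"); P=cloud(dp,c); C=np.array([.5828,.2534])
for z0 in(.124,.127,.129):
    D=np.hypot(*(P[...,:2]-C).transpose(2,0,1)); m=(P[...,2]>z0)&(P[...,2]<.137)&(D<.014); q=P[m][:,:2]
    best=[]
    for a in np.arange(0,90,1.):
        for dx in np.arange(-2,2.1,.5):
            for dy in np.arange(-2,2.1,.5):
                t=np.radians(a); R2=np.array([[np.cos(t),-np.sin(t)],[np.sin(t),np.cos(t)]]); w=np.abs((q-C-[dx/1e3,dy/1e3])@R2)
                # dist to cross
                d1=np.maximum(w-[.011,.0035],0); d2=np.maximum(w-[.0035,.011],0)
                e=np.minimum((d1**2).sum(1),(d2**2).sum(1)); best.append((np.sqrt(e.mean())*1e3,a,dx,dy))
    print(z0,len(q),sorted(best)[:4])
    v=(q-C)@[1,1j]; print(np.degrees(np.angle((np.abs(v)**2*np.exp(4j*np.angle(v))).sum()))/4)
s=state();q=s["tool_rot"];M=R.from_quat([q[1],q[2],q[3],q[0]]).as_matrix();print(M.round(3).tolist(), (M.T@(np.array([.561,-.268,.22])-s["tool_pos"])/.025).round(2))
E
```

```text
0.124 356 [(np.float64(0.0242911400243807), np.float64(21.0), np.float64(-0.5), np.float64(0.0)), (np.float64(0.026703264399350397), np.float64(20.0), np.float64(-0.5), np.float64(0.0)), (np.float64(0.04156606970584922), np.float64(22.0), np.float64(-0.5), np.float64(0.0)), (np.float64(0.05025581056329236), np.float64(19.0), np.float64(-0.5), np.float64(0.0))]
21.09629989909533
0.127 326 [(np.float64(0.0210468138182263), np.float64(20.0), np.float64(-0.5), np.float64(0.0)), (np.float64(0.021093330964467517), np.float64(21.0), np.float64(-0.5), np.float64(0.0)), (np.float64(0.03622521593095802), np.float64(22.0), np.float64(-0.5), np.float64(0.0)), (np.float64(0.04057167026866751), np.float64(19.0), np.float64(-0.5), np.float64(0.0))]
21.263381726738118
0.129 278 [(np.float64(0.0), np.float64(21.0), np.float64(-0.5), np.float64(0.0)), (np.float64(0.0020303460561875973), np.float64(22.0), np.float64(-0.5), np.float64(0.0)), (np.float64(0.0031794569712225535), np.float64(20.0), np.float64(-0.5), np.float64(0.0)), (np.float64(0.010358122631185927), np.float64(19.0), np.float64(-0.5), np.float64(0.0))]
21.016059765966087
[[-0.902, 0.431, 0.0], [0.431, 0.902, -0.003], [-0.002, -0.002, -1.0]] [ -8.32 -18.79   1.63]
```

Emit:
jog_arm --targets '[[[-8.3,-18.8,1.6],[0,0,0],100],[[-8.3,-18.8,1.6],[0,0,0],100],[[-8.3,-18.8,1.6],[0,0,0],100],[[-8.3,-18.8,1.6],[0,0,0],100],[[-8.3,-18.8,1.6],[0,0,0],100],[[-8.3,-18.8,1.6],[0,0,0],100],[[-8.3,-18.8,1.6],[0,0,0],100],[[-8.3,-18.8,1.6],[0,0,0],100]]'

```text
time: 2.2
tool_pos: [0.5583, -0.2499, 0.2221]
tool_rot: [-0.0, 0.219, 0.976, 0.0]
contact_force: [0.3, -0.5, -0.1]
gripper_width: 1.001
grasp_force: 0.0
```

Emit:
jog_arm --targets '[[[0,0,0],[0,0,0],100],[[0,0,0],[0,0,0],100]]'

```text
time: 2.45
tool_pos: [0.5586, -0.2477, 0.2221]
tool_rot: [-0.0, 0.219, 0.976, 0.0]
contact_force: [0.2, 0.1, -0.2]
gripper_width: 1.002
grasp_force: 0.0
```

```bash
python3 - <<'E'
from h import *
s=state(); print(s["time"],s["tool_pos"],s["tool_rot"],s["contact_force"])
im,dp,c=shot("wrist","w2"); P=cloud(dp,c)
D=np.hypot(P[...,0]-.561,P[...,1]+.268); ok=(dp>0)&(D<.055)
print("table",np.median(P[(dp>0)&(D>.05)&(D<.09)][:,2]))
m=ok&(P[...,2]>.003)&(P[...,2]<.009); print("flange",cv2.minEnclosingCircle(P[m][:,:2].astype(np.float32)),m.sum())
for a,b in((.012,.036),(.037,.042),(.037,.07)):
    m=ok&(P[...,2]>a)&(P[...,2]<b); q=P[m][:,:2].astype(np.float32)
    r=cv2.minAreaRect(q); print(a,b,m.sum(),r,q.mean(0))
K,d,T=c; W=np.linalg.inv(T); n=500; g=np.linspace(-.05,.05,n)
X,Y=np.meshgrid(.561+g,-.268+g,indexing='ij'); o=np.stack([X,Y,np.full_like(X,.04)],-1).reshape(-1,3)
px=cv2.projectPoints(o,cv2.Rodrigues(W[:3,:3])[0],W[:3,3],K,d)[0].reshape(n,n,2).astype(np.float32)
cv2.imwrite("pics/ortho2.png",cv2.remap(im,px[...,0],px[...,1],cv2.INTER_CUBIC)[::-1,::-1][:,:,::-1])
E
```

```text
2.45 [ 0.55863239 -0.24768096  0.22207812] [-4.16011472e-04  2.18778974e-01  9.75774255e-01  4.36579764e-04] [ 0.22535448  0.07744159 -0.15468111]
table 0.2835971883733997
flange ((0.5626674890518188, -0.27647536993026733), 0.032881494611501694) 1075
0.012 0.036 180 ((0.5555067658424377, -0.26617199182510376), (0.04959162324666977, 0.02451315149664879), 32.8499641418457) [ 0.5512322 -0.2690943]
0.037 0.042 393 ((0.5628823041915894, -0.2765381932258606), (0.03656337037682533, 0.03666083514690399), 76.28246307373047) [ 0.5602921  -0.27424157]
0.037 0.07 1169 ((0.5628823041915894, -0.2765381932258606), (0.03656337037682533, 0.03666083514690399), 76.28246307373047) [ 0.5601367 -0.2743254]
```

View pics/ortho2.png

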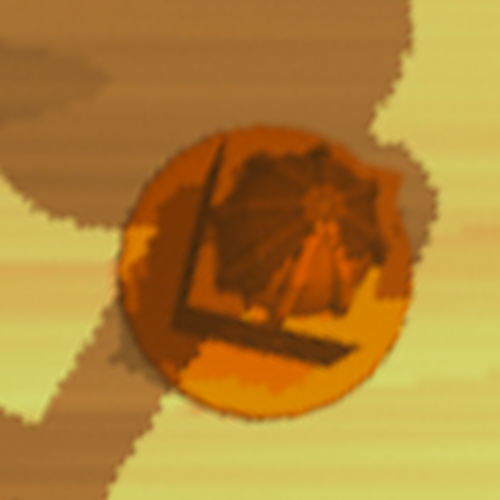

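Flange centre is (0.5627, -0.2765) with r = 33 mm, and the collar is 36.6 mm square at 76.3°. Both match the sizes given. Aligning above it.

Emit:
jog_arm --targets '[[[-0.64,-0.97,2.5],[0,0,-1.0],100],[[-0.64,-0.97,5],[0,0,-1.5],100],[[-0.64,-0.97,5],[0,0,-1.5],100],[[-0.64,-0.97,5],[0,0,-1.5],100]]'

```text
time: 3.0
tool_pos: [0.5639, -0.2761, 0.099]
tool_rot: [0.001, 0.115, 0.993, -0.0]
contact_force: [0.2, 0.1, 0.7]
gripper_width: 1.002
grasp_force: 0.0
```

```bash
cat > go.py <<'E'
from h import *
import sys
# go.py x y z yaw(of tool y, deg, mod 180): print jog units
x,y,z,yaw=map(float,sys.argv[1:])
s=state();q=s["tool_rot"];M=R.from_quat([q[1],q[2],q[3],q[0]]).as_matrix()
cy=np.degrees(np.arctan2(M[1,1],M[0,1])); dyaw=(yaw-cy+90)%180-90
Rt=R.from_euler('z',np.radians(yaw)).as_matrix()
tgt=np.column_stack([[np.sin(np.radians(cy+dyaw)),-np.cos(np.radians(cy+dyaw)),0],[np.cos(np.radians(cy+dyaw)),np.sin(np.radians(cy+dyaw)),0],[0,0,-1]])
tgt[:,0]=np.cross(tgt[:,1],tgt[:,2])
print("t",round(s["time"],2),s["tool_pos"].round(4),"yaw",cy.round(2),"F",s["contact_force"].round(1),"w",round(s["gripper_width"],3),"g",round(s["grasp_force"],1),"j",s["joint_pos"].round(2))
print("shift",(M.T@(np.array([x,y,z])-s["tool_pos"])/.025).round(2),"turn",(R.from_matrix(M.T@tgt).as_rotvec(degrees=True)/8).round(2))
E
python3 go.py .5627 -.2765 .008 76.3
```

```text
t 3.0 [ 0.5639 -0.2761  0.099 ] yaw 76.79 F [0.2 0.1 0.7] w 1.002 g 0.0 j [-0.57  0.17  1.71  0.    1.26 -1.91]
shift [ 0.05 -0.03  3.64] turn [-0.    0.01  0.06]
```

Emit:
jog_arm --targets '[[[0.05,-0.03,2],[0,0,0.05],100],[[0.05,-0.03,3.3],[0,0,0.05],100],[[0.05,-0.03,3.64],[0,0,0.05],100],[[0.05,-0.03,3.64],[0,0,0.05],100]]'

```text
time: 3.5
tool_pos: [0.5633, -0.2781, 0.0091]
tool_rot: [0.002, 0.119, 0.993, -0.001]
contact_force: [0.7, 0.0, 0.6]
gripper_width: 0.997
grasp_force: 0.0
```

Emit:
jog_arm --targets '[[[0,0,0],[0,0,0],20],[[0,0,0],[0,0,0],20],[[0,0,0],[0,0,0],20],[[0,0,0],[0,0,0],20],[[0,0,0],[0,0,0],20],[[0,0,0],[0,0,0],20],[[0,0,0],[0,0,0],20],[[0,0,0],[0,0,0],20]]'

```text
time: 4.5
tool_pos: [0.5625, -0.278, 0.0078]
tool_rot: [0.001, 0.119, 0.993, -0.0]
contact_force: [0.4, 0.5, 6.3]
gripper_width: 0.411
grasp_force: 61.9
```

```bash
python3 go.py .5627 -.2765 .2 76.3
```

```text
t 4.5 [ 0.5625 -0.278   0.0078] yaw 76.34 F [0.4 0.5 6.3] w 0.411 g 61.9 j [-0.58  0.29  1.75  0.    1.1  -1.91]
shift [-0.01  0.05 -7.69] turn [-0.    0.01  0.01]
```

Emit:
jog_arm --targets '[[[0,0,-1],[0,0,0],20],[[0,0,-3],[0,0,0],20],[[0,0,-5],[0,0,0],20],[[0,0,-7],[0,0,0],20],[[0,0,-8.5],[0,0,0],20],[[0,0,-8.5],[0,0,0],20]]'

```text
time: 5.25
tool_pos: [0.563, -0.2784, 0.2228]
tool_rot: [0.003, 0.119, 0.993, -0.001]
contact_force: [0.4, -0.5, -1.7]
gripper_width: 0.408
grasp_force: 61.1
```

```bash
python3 go.py .5825 .2534 .22 111
```

```text
t 5.25 [ 0.563  -0.2784  0.2228] yaw 76.34 F [ 0.4 -0.5 -1.7] w 0.408 g 61.1 j [-0.58  0.06  1.62 -0.    1.46 -1.91]
shift [ 4.27 20.85  0.04] turn [-0.03  0.04 -4.33]
```

Emit:
jog_arm --targets '[[[0.2,1,0],[0,0,-0.2],20],[[0.6,3,0],[0,0,-0.6],20],[[1,5,0],[0,0,-1.1],20],[[1.4,7,0],[0,0,-1.6],20],[[1.8,9,0],[0,0,-2.1],20],[[2.3,11,0],[0,0,-2.6],20],[[2.7,13,0],[0,0,-3.1],20],[[3,14.8,0],[0,0,-3.6],20]]'

```text
time: 6.25
tool_pos: [0.5736, 0.1027, 0.2156]
tool_rot: [-0.003, -0.134, 0.991, 0.0]
contact_force: [-0.5, -0.1, -2.1]
gripper_width: 0.413
grasp_force: 61.1
```

```bash
python3 go.py .5825 .2534 .22 111
```

```text
t 6.25 [0.5736 0.1027 0.2156] yaw 105.39 F [-0.5 -0.1 -2.1] w 0.413 g 61.1 j [ 0.05 -0.03  1.73  0.    1.45 -1.79]
shift [-1.94  5.72 -0.18] turn [ 0.01 -0.04 -0.7 ]
```

Emit:
jog_arm --targets '[[[-0.6,1.7,0],[0,0,-0.3],20],[[-1.2,3.5,0],[0,0,-0.6],20],[[-1.7,5,0],[0,0,-0.7],20],[[-1.94,5.7,0],[0,0,-0.7],20],[[-1.94,5.7,0],[0,0,-0.7],20],[[-1.94,5.7,0],[0,0,-0.7],20]]'

```text
time: 7.0
tool_pos: [0.5852, 0.2491, 0.2181]
tool_rot: [-0.001, -0.18, 0.984, -0.0]
contact_force: [0.8, -0.3, -1.6]
gripper_width: 0.411
grasp_force: 61.0
```

```bash
python3 go.py .5825 .2534 .16 111; python3 - <<'E'
from h import *
im,dp,c=shot("wrist","w3"); P=cloud(dp,c)
s=state(); p=s["tool_pos"]; D=np.hypot(P[...,0]-p[0],P[...,1]-p[1]); ok=(dp>0)&(D<.05)&(P[...,2]>.195)
m=ok&(P[...,2]<.226); q=P[m]; print(m.sum(),cv2.minEnclosingCircle(q[:,:2].astype(np.float32)))
f=ok&(P[...,2]<.22); q=P[f]; A=np.c_[q[:,:2]-p[:2],np.ones(len(q))]; print("flange plane",len(q),np.linalg.lstsq(A,q[:,2],rcond=None)[0])
m2=ok&(P[...,2]>.236)&(P[...,2]<.29); q=P[m2][:,:2].astype(np.float32); print(cv2.minAreaRect(q),p)
E
```

```text
t 7.0 [0.5852 0.2491 0.2181] yaw 110.7 F [ 0.8 -0.3 -1.6] w 0.411 g 61.0 j [ 0.29  0.09  1.6  -0.    1.46 -1.65]
shift [0.04 0.2  2.32] turn [-0.   -0.01 -0.04]
4260 ((0.5832427144050598, 0.2478874921798706), 0.03228512778878212)
flange plane 3821 [0.02086536 0.00873621 0.21640234]
((0.5860440731048584, 0.24902784824371338), (0.037960607558488846, 0.09890971332788467), 21.243202209472656) [0.58545775 0.24885292 0.21844694]
```

View pics/w3.png

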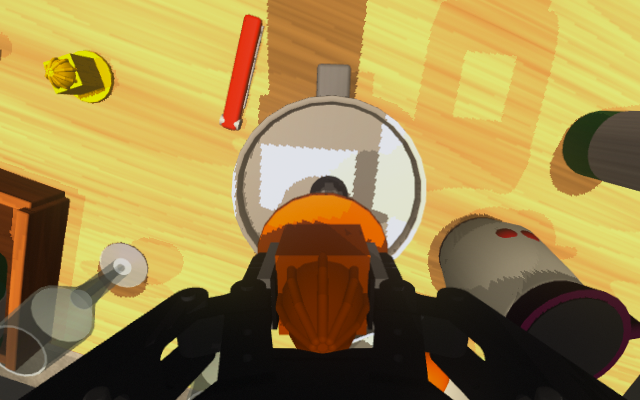

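```bash
cat > rel.py <<'E'
from h import *
import sys
from scipy.optimize import least_squares
def fit(name,fl):
    im,dp,c=load(name); P=cloud(dp,c); K,d,T=c; W=np.linalg.inv(T); g=cv2.cvtColor(im,cv2.COLOR_RGB2GRAY)
    hsv=cv2.cvtColor(im,cv2.COLOR_RGB2HSV)
    def edge(center,r,z,mask):
        ct,_=cv2.findContours(mask.astype(np.uint8),cv2.RETR_EXTERNAL,cv2.CHAIN_APPROX_NONE)
        pts=np.vstack([x.reshape(-1,2) for x in ct]).astype(float)
        n=cv2.undistortPoints(pts.reshape(-1,1,2),K,d).reshape(-1,2); ray=np.c_[n,np.ones(len(n))]@T[:3,:3].T
        X=T[:3,3]+ray*((z-T[2,3])/ray[:,2])[:,None]; X=X[:,:2]
        C=np.array(center)
        for tol in(.008,.004,.002,.0015):
            k=np.abs(np.hypot(*(X-C).T)-r)<tol
            C=least_squares(lambda C:np.hypot(*(X[k]-C).T)-r,C,loss="soft_l1",f_scale=.0005).x
        return C,k.sum(),np.degrees(np.arctan2(*(X[k]-C).T[::-1])).round()[::25].tolist()
    p=T; 
    D=lambda C:np.hypot(P[...,0]-C[0],P[...,1]-C[1])
    rim=(dp>0)&(D((.583,.2534))<.095)&(P[...,2]>.09)&(P[...,2]<.116)
    print("rim",edge((.583,.2534),.080,.110,rim))
    for dz in(0,.003): print("flange",edge(fl[:2],.033,fl[2]+dz,(dp>0)&(D(fl)<.05)&(P[...,2]>fl[2]-.008)&(P[...,2]<fl[2]+.012)))
name,tx,ty,tz=sys.argv[1],*map(float,sys.argv[2:5])
fit(name,(tx,ty,tz-.0078+.006))
E
python3 rel.py w3 .5854 .2489 .2184
```

```text
rim (array([0.58439926, 0.25330879]), np.int64(246), [-153.0, -139.0, -123.0, -104.0, -88.0, 113.0, 129.0, 144.0, 162.0, 179.0])
flange (array([0.58556765, 0.2486549 ]), np.int64(191), [-70.0, -130.0, -104.0, -79.0, 124.0, 149.0, 176.0, -164.0])
flange (array([0.58497137, 0.24831762]), np.int64(174), [-72.0, -131.0, -105.0, 114.0, 142.0, 168.0, -170.0])
```

Emit:
jog_arm --targets '[[[0.05,0.19,1],[0,0,0],20],[[0.05,0.19,2],[0,0,0],20],[[0.05,0.19,2.8],[0,0,0],20],[[0.05,0.19,2.8],[0,0,0],20],[[0.05,0.19,2.8],[0,0,0],20],[[0.05,0.19,2.8],[0,0,0],20]]'

```text
time: 7.8
tool_pos: [0.5837, 0.2542, 0.1507]
tool_rot: [0.001, -0.18, 0.984, 0.0]
contact_force: [0.2, -0.6, -2.3]
gripper_width: 0.408
grasp_force: 61.1
```

```bash
python3 - <<'E'
from h import *
print(state()["tool_pos"]); shot("wrist","w4")
E
python3 rel.py w4 .583 .2534 .1484;python3 go.py .583 .2534 .132 111
```

```text
[0.58372579 0.25423698 0.15067406]
rim (array([0.58422447, 0.25289991]), np.int64(342), [-153.0, -144.0, -133.0, -121.0, -107.0, -95.0, 97.0, 112.0, 124.0, 135.0, 147.0, 160.0, 173.0, -176.0])
flange (array([0.58455724, 0.25404885]), np.int64(182), [-151.0, -128.0, -101.0, -77.0, 132.0, 159.0, -177.0, -156.0])
flange (array([0.58394437, 0.25380754]), np.int64(180), [-151.0, -129.0, -103.0, -78.0, 135.0, 161.0, -175.0, -155.0])
t 7.85 [0.5836 0.2542 0.1505] yaw 110.74 F [-0.4  0.1 -2.2] w 0.412 g 61.1 j [ 0.29  0.14  1.66 -0.    1.34 -1.64]
shift [ 0.04 -0.02  0.74] turn [-0.    0.02 -0.03]
```

Emit:
jog_arm --targets '[[[0.01,-0.03,0.2],[0,0,0],20],[[0.01,-0.03,0.4],[0,0,0],20],[[0.01,-0.03,0.5],[0,0,0],20],[[0.01,-0.03,0.6],[0,0,0],20],[[0.01,-0.03,0.6],[0,0,0],20]]'

```text
time: 8.48
tool_pos: [0.5826, 0.2532, 0.1336]
tool_rot: [-0.0, -0.18, 0.984, -0.0]
contact_force: [0.3, -0.2, -1.0]
gripper_width: 0.41
grasp_force: 61.1
```

```bash
python3 go.py .5833 .2534 .12 111
```

```text
t 8.47 [0.5826 0.2532 0.1336] yaw 110.74 F [ 0.3 -0.2 -1. ] w 0.41 g 61.1 j [ 0.29  0.15  1.67  0.    1.32 -1.64]
shift [-0.03 -0.    0.54] turn [ 0.   -0.   -0.03]
```

The TCP is at 0.1336 with no contact force, below the 0.140 where an unmeshed cone would stop, so the cone has meshed. Sliding it home at about 0.120.

Emit:
jog_arm --targets '[[[0,0,0.15],[0,0,0],20],[[0,0,0.3],[0,0,0],20],[[0,0,0.42],[0,0,0],20],[[0,0,0.54],[0,0,0],20],[[0,0,0.58],[0,0,0],20],[[0,0,0.58],[0,0,0],20]]'

```text
time: 9.22
tool_pos: [0.5829, 0.2533, 0.1198]
tool_rot: [0.0, -0.18, 0.984, -0.0]
contact_force: [-0.3, -0.6, 0.8]
gripper_width: 0.41
grasp_force: 61.4
```

Emit:
jog_arm --targets '[[[0,0,0.08],[0,0,0],20],[[0,0,0.16],[0,0,0],20],[[0,0,0.24],[0,0,0],20],[[0,0,0.24],[0,0,0],20]]'

```text
time: 9.72
tool_pos: [0.5831, 0.2534, 0.1151]
tool_rot: [0.0, -0.18, 0.984, -0.0]
contact_force: [-4.1, -2.1, 8.7]
gripper_width: 0.41
grasp_force: 62.1
```

Emit:
jog_arm --targets '[[[0,0,0.04],[0,0,0],20],[[0,0,0.08],[0,0,0],20],[[0,0,0.08],[0,0,0],20],[[0,0,0.08],[0,0,0],20]]'

```text
time: 10.22
tool_pos: [0.5832, 0.2534, 0.1137]
tool_rot: [0.0, -0.18, 0.984, -0.0]
contact_force: [-5.0, -1.9, 9.1]
gripper_width: 0.409
grasp_force: 62.7
```

Emit:
jog_arm --targets '[[[0,0,0.04],[0,0,0],20],[[0,0,0.08],[0,0,0],20],[[0,0,0.08],[0,0,0],20],[[0,0,0.08],[0,0,0],20]]'

```text
time: 10.72
tool_pos: [0.5834, 0.2534, 0.1135]
tool_rot: [0.0, -0.18, 0.984, -0.0]
contact_force: [-9.2, -3.5, 16.4]
gripper_width: 0.416
grasp_force: 63.4
```

Emit:
jog_arm --targets '[[[0,0,0.03],[0,0,0],20],[[0,0,0.06],[0,0,0],20],[[0,0,0.06],[0,0,0],20],[[0,0,0.06],[0,0,0],20]]'

```text
time: 11.22
tool_pos: [0.5835, 0.2535, 0.1134]
tool_rot: [0.001, -0.18, 0.984, -0.0]
contact_force: [-11.4, -4.5, 21.9]
gripper_width: 0.412
grasp_force: 64.0
```

```bash
python3 - <<'E'
from h import *
im,dp,c=shot("wrist","w5"); P=cloud(dp,c); D=np.hypot(P[...,0]-.583,P[...,1]-.2534); h=cv2.cvtColor(im,cv2.COLOR_RGB2HSV)
o=(dp>0)&(D<.033)&(D>.027)&(h[...,0]<18)&(h[...,1]>120)&(P[...,2]<.13); print("flange top z",o.sum(),np.median(P[o][:,2]))
f=(dp>0)&(D<.07)&(D>.045)&(P[...,2]<.105)&(P[...,2]>.08); print("tray",np.median(P[f][:,2]))
E
```

```text
flange top z 1931 0.11119151116478765
tray 0.09778767969194356
```

View pics/w5.png

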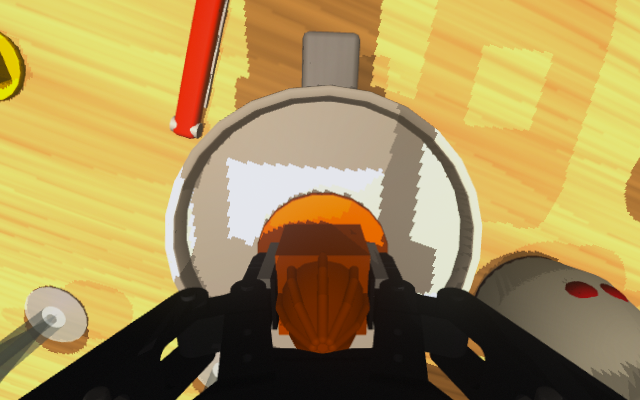

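The view shows the cone gripped and level, low in the tray at about (322,260). Flange top is at 0.111, against 0.112 expected with the starter fully pressed, and the arm is pushing with 22 N against the stop. Handing in.

```bash
python3 -c "
from plant import *
print(state()['contact_force']); print(job_done())"
```

```text
[-12.22819417  -4.42505761  22.45020278]
the job is handed in; nothing more can be done
None
```

I fitted the 66 mm orange cone on the spindle, slid it home and pressed it down to the stop, and handed the job in with the arm still gripping it and pushing down with about 22 N; I steered clear of the other items and saw none disturbed, but took no final full-scene picture.

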